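Seat a sprung battery pack in an opened robot vacuum and close its catch

TASK

Put the battery pack back in the opened robot vacuum: push it along the deck, nose first, so that it tips into the bay, squeeze its sprung nose against the front stop until its tail can go down behind the deck's edge, and let the spring push it back so that its tail tongue sits under the edge and the pack lies flat on the bay floor. Then swing the steel catch all the way across over the pack. Leave the screwdriver, the wheel and the dust bin where they are.

Things in the scene. Friction and masses are not known exactly. Their poses are not given: they have to be found in the camera images.
- chassis: opened robot vacuum, fixed: black round chassis 330 mm across, white rim along its front half. Origin on the table under its centre, z up; x is the direction in which the pack is pushed in. Rear deck: top 60 mm above the table, from x -150 to 0, y -52 to 52; on it rails 12 high leave a lane 80 wide that narrows from x -50 to 0 down to 60. Then the bay, then the front stop
- deck_edge (a point): middle of the rear deck's sharp edge over the bay (the tail stop): chassis frame x 0, y 0, z 60 mm. Below it, in the upright face under a lip 7 mm thick, is an undercut for the pack's tongue: 10 deep, 40 wide, 0 to 13 above the bay floor
- bay (a point): point on the bay floor where the centre of the pack's underside belongs: chassis frame x 50, y 0, z 40 mm; axes as the chassis. The bay is chassis x 0 to 112, y -30 to 30 mm; its side walls rise 28 above its floor
- front_stop (a point): top edge of the front stop, facing the bay: chassis frame x 112, y 0, z 68 mm. Below it, in its face, is a recess for the nose block: 6 deep, 38 wide, 0 to 20 above the bay floor
- pack: loose grey battery pack, 100 x 56 x 30 mm (x, y, z), 0.22 to 0.41 kg, centre of mass about 15 mm tailward of its middle. Origin at the centre of its underside, z up, x towards its nose. It starts flat on the rear deck, nose towards the bay. Pushed on until about x 15 (chassis frame, its middle) it tips nose-down into the bay
- rib (a point): foot of the tail-side face of the cross rib on the pack's top: pack frame x -15, y 0, z 30 mm. The rib is 8 thick (x -15 to -7), 50 wide, 18 high; the flat top behind it, x -50 to -15, is free for pushing on the rib and pressing down
- tongue (a point): end of the fixed tongue on the pack's tail face: pack frame x -57, y 0, z 7 mm. The tongue is 7 long, 30 wide, 4 to 10 above the underside. It passes the lip only when the pack is 8 to 11 mm further forward than its seat (12 is the most there is)
- nose_block (a joint): sprung brass block in the pack's nose face, 26 wide, 8 high, 8 to 16 mm above the underside, standing 22 mm out when free. Value: how far it is pressed in, m, 0 to 0.017; about 2 N to start it and 0.5 N more per mm; about 0.004 when the pack is seated, 0.011 or more for the tongue to pass
- catch_pivot (a point): pivot axis (upright) of the steel catch beside the bay, at the right of the push-in direction: chassis frame x 22, y -44 mm, 75 above the table
- catch_knob (a point): centre of the upright knob (10 mm across, 16 high) on the catch's arm, 36 mm from the pivot. The knob spans z 78 to 94 mm above the table; the arm below it is 12 wide, spans z 73 to 78, and passes 3 mm above the seated pack
- catch (a joint): angle of the catch, rad, 0 to 2.36, growing clockwise seen from above. 0: the arm points outward and rearward, midway between chassis -x and -y (clear of the lane); 0.785: along chassis -x; 2.36, its end stop: along chassis +y, across over the tail part of the pack, behind the rib. It stays where left and takes about 1 to 2 N at the knob
- screwdriver: bystander: screwdriver lying on the table; origin under its middle
- wheel: bystander: black drive wheel lying flat, 68 mm across, 26 high; origin under its centre
- dustbin: bystander: open black dust bin, 110 x 150 x 55 mm; origin under its centre
Not all that is in view belongs to the job. What is meant by the pack is not pink, and is the smaller of those in its own colour.

How it is judged:
By the outcome, as a careful person would: the job done as asked, in the order asked, and still so for the second after the job is handed in, with the robot touching nothing.
It also fails if it takes over 61 s, if anything falls off the work surface, if the arm or the gripper's body presses on something with over 40 N, if the wrist force passes 120 N, or if a joint passes its speed limit or range.

ROBOT

A 7-joint arm with a two-finger parallel gripper is mounted at the origin on the work surface. World frame = base frame: x ahead of the robot, y to its left, z up, the work surface at z = 0. Lengths are in m, angles in rad, forces in N, time in s.
With the tool pointing down it reaches from about 0.425 to 0.925 m from the base axis. Payload 6.8 kg.
Tool frame: the origin (TCP) lies at the very end of the fingers, on their centre line; the grasp point (between the pads) lies 19 mm behind it; z points along the fingers, y is the line along which they close (so a half turn about z gives the same grasp; the last joint's range is limited). The gripper opens to 85 mm and grips with 20 to 120 N. Pads are 22 mm wide; open, the fingers measure 114 mm over their backs; the gripper's body (76 mm by 85 mm) begins 54 mm behind the grasp point. The pads swing forward as they close: fully open they stand 13 mm farther back than shut.
Start: joints at [1.078, 0.477, 0.022, 1.555, -0.011, 1.109, -0.083], TCP at [0.253, -0.626, 0.231] pointing down, gripper open.
Joint ranges: [-2.96, 2.96], [-0.34, 2.1], [-1.41, 1.46], [0.24, 2.44], [-1.37, 4.51], [0.17, 1.92], [-2.96, 2.96]. Speed limits (rad/s): [2.39, 2.39, 3.14, 3.14, 3.14, 3.14, 3.14].

INTERFACE

Orientations are given as a rotation vector (axis times angle).
In Python, from bench import r gives the robot as it stands.
- The arm moves only by the shell command python3 -m jog 'ROWS' [FORCE]. ROWS is JSON, a list of rows, each an object of numbers: "fingers": the finger opening in m, from 0 to 0.0854; "x", "y", "z": the shift along the tool's x, y, z in m; "rx", "ry", "rz": the turn, a rotation vector about the tool's x, y, z in degrees. In form: [{"fingers": .., "x": .., "y": .., "z": .., "rx": .., "ry": .., "rz": ..}, ...]. A call has 1 to 8 rows; each row shifts and turns the commanded pose from where the row before left it, along the tool's axes as they then stand; what a row does not reach is not made up. A row lasts 1/8 s, in which the tool goes at most 62.5 mm and 10.7 degrees, less where a joint would pass 70% of its speed; a pose out of reach is approached as far as the arm can. A call is refused whole if a number of a shift passes 0.0625 or a number of a turn 10.7, either way. A call with a gripper value outside its range is refused whole. The fingers move at their own pace and stop on an object; FORCE is the grip in N (left out, the last holds). Time passes only in rows, so rows that do not move let the fingers close. It gives the time, the measured TCP pose, the force, the opening and the grip force at its end, in the units of the state.
- r.get_obs(): the state, without advancing time (a new reading comes with each control period).
- r.grab_frame(name): name is "scene" or "top" or "wrist"; returns (picture, depth): 400x640x3 uint8, red, green, blue; 400x640 float32, m along the optical axis (not along the pixel's ray), 0 where there is no reading.
- r.get_calibration(name): a dict with "mtx" (3x3 intrinsics, pixels), "extrinsics" (4x4, takes a point from camera to world coordinates). Camera axes: x right, y down, z forward; pixel columns grow to the right and rows downward; lengths in m; the calibration is good to about 2 mm. A picture is of the moment at which its call begins: read the wrist's pose just before it. get_calibration takes no time and is no camera call; for the wrist camera it gives the pose at the moment of the call.
- r.hand_in(): hands the job in; it is judged then, once.
Trained networks look in the newest picture that a camera, given by its name, has taken for a name from the list of things; names that differ only in an ending like _2 or _b are one class to them, and where a whole thing is asked for, a point or a joint stands for the part that bears it (a point fixed in the world has none). Each returns a list of dicts, best first, with "score" (0 to 1); they miss things now and then, are a little off and sometimes report something else, mostly with a low value. They report only what shows in the picture. A call takes as long as a camera call. They do not tell look-alikes from the thing itself.
- r.search_frame(target, camera): "xyz" ([x, y, z] in m, in world coordinates, good to about 4 mm: the middle of the surface that is visible of it).
- r.landmark_of(target, camera): "xyz" ([x, y, z] in m, in world coordinates, good to about 4 mm: a listed point, or the origin of a listed thing).
The state is a dict: "clock": time; "joints": joint angles; "qvel": joint speeds; "tau": joint torques, N m; "tcp_pos": TCP position; "orientation": TCP orientation; "contact_force": force on the tool from outside, world axes, zero at the start; "moment": the same for the moment, N m; "grip_width": finger opening in m; "gripper_force": force on a finger pad.
Only numpy, scipy, OpenCV 4.12 (cv2) and the standard library are available. Lean on these libraries where they do the work, as an engineer would, in place of code of your own. Each camera call takes 0.05 s, during which the arm holds its last target. There are 200 camera calls.

## Working session

There is one attempt and no reset: what is moved stays moved. The work goes in short steps, Python scripts to look and compute and a shell command to move; the robot and the scene stay as the last step left them, time stands still between calls to the robot, and variables do not carry over. Pictures are saved under pics/ and viewed, at most 10 in all, crops included, and the job is handed in when it is done.

```bash
mkdir -p pics; ls; cat > h.py <<'E'
import numpy as np, cv2
from bench import r
def snap(cam,name=None):
    p,d=r.grab_frame(cam); c=r.get_calibration(cam)
    if name: cv2.imwrite('pics/'+name,cv2.cvtColor(p,cv2.COLOR_RGB2BGR))
    K=np.array(c['mtx']);T=np.array(c['extrinsics'])
    v,u=np.mgrid[:400,:640]
    P=np.stack([(u-K[0,2])/K[0,0]*d,(v-K[1,2])/K[1,1]*d,d],-1)@T[:3,:3].T+T[:3,3]
    P[d==0]=np.nan
    return p,P,K,T
def px(X,K,T):
    q=(np.asarray(X)-T[:3,3])@T[:3,:3]; return (q@K.T)[:2]/q[2]
E
python3 - <<'E'
from h import *
np.set_printoptions(precision=4,suppress=True)
for cam in ('top','scene'):
    p,P,K,T=snap(cam,cam+'0.png')
    print(cam,T[:3,3])
    for n in ['chassis','pack','screwdriver','wheel','dustbin','deck_edge','bay','front_stop','rib','tongue','catch_pivot','catch_knob','nose_block']:
        try:
            for e in r.landmark_of(n,cam)[:3] : print(n,np.round(e['xyz'],4),round(e['score'],2),np.round(px(e['xyz'],K,T)))
        except Exception as ex: print(n,ex)
print(r.get_obs())
E
cd pics; python3 -c "
import cv2,numpy as np
cv2.imwrite('b.png',cv2.resize(np.vstack([cv2.imread('top0.png'),cv2.imread('scene0.png')]),(480,600)))"
```

```text
pics
top [ 0.3346 -0.1054  1.1128]
chassis [ 0.553  -0.0761 -0.0014] 0.61 [315. 170.]
chassis [0.6133 0.3954 0.0026] 0.43 [160. 149.]
pack [ 0.5284 -0.6093 -0.0005] 0.88 [491. 180.]
pack [ 0.2233 -0.3354  0.0007] 0.76 [402. 282.]
pack [ 0.5892 -0.1615  0.0595] 0.67 [344. 154.]
screwdriver [ 0.4462 -0.333  -0.0009] 0.85 [400. 206.]
wheel [ 0.674  -0.3774 -0.0011] 0.68 [413. 132.]
dustbin [ 0.6104  0.397  -0.0008] 0.71 [160. 150.]
deck_edge [ 0.5491 -0.0773  0.0562] 0.75 [314. 167.]
deck_edge [ 0.6112 -0.209   0.0648] 0.68 [360. 146.]
bay [ 0.5312 -0.0261  0.0369] 0.87 [297. 175.]
bay [ 0.5475 -0.0809  0.0604] 0.42 [316. 168.]
bay [ 0.4409 -0.3298  0.0015] 0.3 [399. 207.]
front_stop [0.5038 0.0257 0.0705] 0.95 [278. 182.]
front_stop [ 0.5282 -0.0301  0.0389] 0.38 [298. 176.]
front_stop [ 0.5976 -0.1748  0.0902] 0.38 [349. 148.]
rib [ 0.241  -0.3336  0.0313] 0.91 [403. 276.]
rib [ 0.4453 -0.3297  0.005 ] 0.69 [399. 206.]
rib [ 0.5994 -0.1754  0.0911] 0.61 [349. 148.]
tongue [ 0.2757 -0.3101  0.007 ] 0.95 [393. 263.]
tongue [ 0.6117 -0.2084  0.0627] 0.8 [360. 146.]
tongue [ 0.6024 -0.581
[... 1306 characters left out ...]
nob [ 0.4398 -0.3347 -0.0015] 0.33 [257. 254.]
nose_block it knows: bay, catch_knob, catch_pivot, chassis, deck_edge, dustbin, front_stop, pack, rib, screwdriver, tongue, wheel
{'clock': 1.3, 'joints': array([ 1.0779,  0.477 ,  0.0224,  1.5554, -0.0115,  1.1093, -0.0831]), 'qvel': array([-0.0012,  0.0005,  0.0013, -0.0008,  0.0014, -0.0012, -0.0001]), 'tau': array([ -0.0003, -59.6319,   1.6059, -28.1539,   0.0124,   0.0018,
        -0.    ]), 'tcp_pos': array([ 0.2534, -0.6257,  0.2313]), 'orientation': array([ 3.0836,  0.6007, -0.    ]), 'contact_force': array([-0.4614,  0.1191, -0.3797]), 'moment': array([-0.0558,  0.0153,  0.0027]), 'gripper_force': 0.0, 'grip_width': 0.08537629573216295}
```

```bash
python3 - <<'E'
from h import *
p,P,K,T=snap('top');q,_,_,_=snap('scene')
a=cv2.resize(p[130:300,250:520],None,fx=2.9,fy=2.9,interpolation=cv2.INTER_CUBIC)[:300]
a=cv2.resize(p[110:310,130:530],(800,400)); b=cv2.resize(q[150:350,170:570],(400,200))
c=cv2.resize(p,(400,200))
cv2.imwrite('pics/m1.png',cv2.cvtColor(np.vstack([a,np.hstack([b,c])]),cv2.COLOR_RGB2BGR))
E
```

```text
(no output)
```

View pics/m1.png

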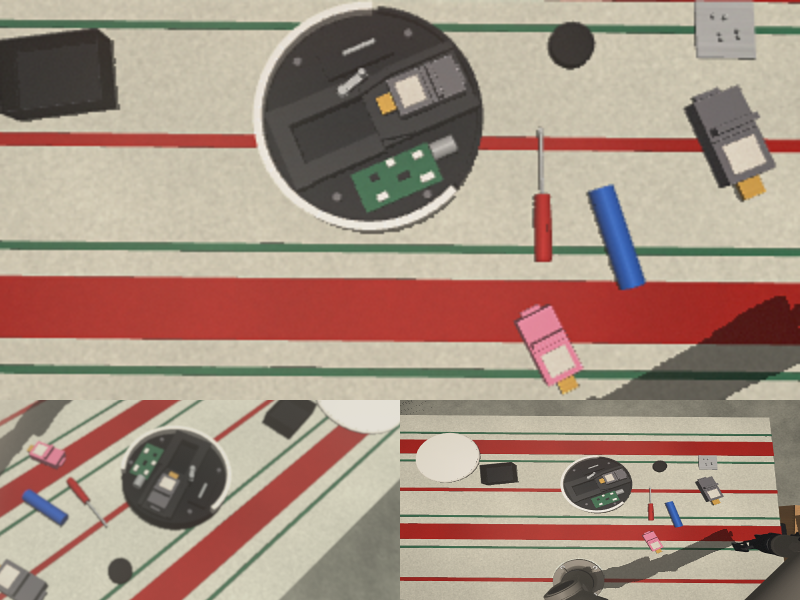

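Candidates for the pack in the top view are: a grey pack on the deck at (344,154), a grey pack on the table at (491,180), which looks larger, and a pink one at (402,282). I choose the one on the deck. It is grey, the smaller of the two, and sits on the deck as described. Next I move above it for a close crop.

```bash
python3 -m jog '[{"fingers":0,"x":0.048,"y":-0.0305,"z":-0.0125},{"x":0.048,"y":-0.0305,"z":-0.0125},{"x":0.048,"y":-0.0305,"z":-0.0125},{"x":0.048,"y":-0.0305,"z":-0.0125},{"x":0.048,"y":-0.0305,"z":-0.0125},{"x":0.048,"y":-0.0305,"z":-0.0125},{"x":0.048,"y":-0.0305,"z":-0.0125},{"x":0.048,"y":-0.0305,"z":-0.0125}]'
python3 -m jog '[{"x":0.048,"y":-0.0305},{"x":0.048,"y":-0.0305},{"rz":-10.2},{"rz":-10.2},{"rz":-10.2},{"rz":-10.2},{"rz":-10.2},{"rz":-10.2}]'
python3 -m jog '[{"rz":-10.2},{"rz":-10.2},{"rz":-10.2},{}]'
cat > m.py <<'E'
from h import *
np.set_printoptions(precision=4,suppress=True)
p,P,K,T=snap('wrist','w1.png')
o=r.get_obs(); print(o['tcp_pos'],o['orientation'],o['joints'],T[:3,3],T[:3,2],o['contact_force'])
for n in ['chassis','pack','deck_edge','bay','front_stop','rib','tongue','catch_pivot','catch_knob']:
    for e in r.landmark_of(n,'wrist')[:2] : print(n,np.round(e['xyz'],4),round(e['score'],2),np.round(px(e['xyz'],K,T)))
E
python3 m.py
```

```text
[ 0.2534 -0.6257  0.2313] [3.0836 0.6007 0.    ] [ 1.0779  0.477   0.0224  1.5554 -0.0115  1.1093 -0.0831] [ 0.3216 -0.5978  0.3732] [-0.2667 -0.1077 -0.9577] [-0.2081 -0.0978 -0.477 ]
pack [ 0.2252 -0.3356  0.0031] 0.66 [53. 88.]
rib [ 0.2384 -0.3303  0.0318] 0.97 [27. 72.]
tongue [ 0.2763 -0.3149  0.008 ] 0.75 [36. 29.]validation failed for argument at $[0]...
validation failed for argument at $[0]...
validation failed for argument at $[0]...
```

View pics/w1.png

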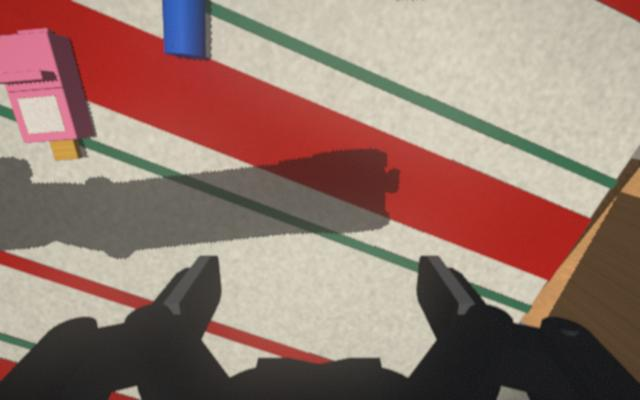

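The arm has not moved. The moves were refused, probably because every key is required. The picture shows the open table and the pink pack at (45,85).

```bash

python3 -m jog '[{"fingers":0,"x":0.048,"y":-0.0305,"z":-0.0125,"rx":0,"ry":0,"rz":0},{"fingers":0,"x":0.048,"y":-0.0305,"z":-0.0125,"rx":0,"ry":0,"rz":0},{"fingers":0,"x":0.048,"y":-0.0305,"z":-0.0125,"rx":0,"ry":0,"rz":0},{"fingers":0,"x":0.048,"y":-0.0305,"z":-0.0125,"rx":0,"ry":0,"rz":0},{"fingers":0,"x":0.048,"y":-0.0305,"z":-0.0125,"rx":0,"ry":0,"rz":0},{"fingers":0,"x":0.048,"y":-0.0305,"z":-0.0125,"rx":0,"ry":0,"rz":0},{"fingers":0,"x":0.048,"y":-0.0305,"z":-0.0125,"rx":0,"ry":0,"rz":0},{"fingers":0,"x":0.048,"y":-0.0305,"z":-0.0125,"rx":0,"ry":0,"rz":0}]'
```

```text
clock: 2.9
tcp_pos: [0.5186, -0.2538, 0.332]
orientation: [3.083, 0.6, 0.001]
contact_force: [0.9, -0.4, 0.1]
grip_width: -0.0003
gripper_force: 0.0
```

```bash

python3 -m jog '[{"fingers":0,"x":0.048,"y":-0.0305,"z":0,"rx":0,"ry":0,"rz":0},{"fingers":0,"x":0.048,"y":-0.0305,"z":0,"rx":0,"ry":0,"rz":0},{"fingers":0,"x":0,"y":0,"z":0,"rx":0,"ry":0,"rz":-10.2},{"fingers":0,"x":0,"y":0,"z":0,"rx":0,"ry":0,"rz":-10.2},{"fingers":0,"x":0,"y":0,"z":0,"rx":0,"ry":0,"rz":-10.2},{"fingers":0,"x":0,"y":0,"z":0,"rx":0,"ry":0,"rz":-10.2},{"fingers":0,"x":0,"y":0,"z":0,"rx":0,"ry":0,"rz":-10.2},{"fingers":0,"x":0,"y":0,"z":0,"rx":0,"ry":0,"rz":-10.2}]'
python3 -m jog '[{"fingers":0,"x":0,"y":0,"z":0,"rx":0,"ry":0,"rz":-10.2},{"fingers":0,"x":0,"y":0,"z":0,"rx":0,"ry":0,"rz":-10.2},{"fingers":0,"x":0,"y":0,"z":0,"rx":0,"ry":0,"rz":-10.2},{"fingers":0,"x":0,"y":0,"z":0,"rx":0,"ry":0,"rz":0}]'
python3 m.py
```

```text
clock: 3.9
tcp_pos: [0.5838, -0.1629, 0.3314]
orientation: [2.342, 2.093, -0.0]
contact_force: [0.2, -0.3, -0.3]
grip_width: 0.0004
gripper_force: 0.0
clock: 4.4
tcp_pos: [0.5837, -0.1629, 0.3313]
orientation: [-1.717, -2.631, -0.0]
contact_force: [-0.0, 0.1, -1.0]
grip_width: -0.0002
gripper_force: 0.0
[ 0.5837 -0.1629  0.3313] [-1.7197 -2.6291 -0.0002] [ 0.5409  0.3287 -0.4831  1.5748  0.1572  1.277   0.4465] [ 0.5546 -0.0954  0.4732] [ 0.1156 -0.2631 -0.9578] [ 0.8185 -0.9004 -0.3837]
chassis [ 0.5492 -0.0783 -0.0008] 0.65 [320.  83.]
pack [ 0.587  -0.1566  0.0619] 0.78 [323. 156.]
pack [ 0.2243 -0.3351  0.0027] 0.78 [ 37. 161.]
deck_edge [ 0.5472 -0.0784  0.0597] 0.78 [318.  81.]
bay [ 0.5283 -0.0306  0.041 ] 0.97 [320.  35.]
rib [ 0.5902 -0.1689  0.0909] 0.9 [321. 171.]
rib [ 0.2405 -0.3311  0.0319] 0.87 [ 33. 167.]
tongue [ 0.6086 -0.2116  0.0691] 0.79 [321. 203.]
tongue [ 0.274  -0.3139  0.0077] 0.64 [ 73. 162.]
catch_pivot [ 0.5795 -0.0362  0.0756] 0.59 [361.  55.]
catch_pivot [ 0.5885 -0.1563  0.0635] 0.19 [324. 156.]
catch_knob [ 0.6062 -0.0652  0.0869] 0.81 [372.  91.]
catch_knob [ 0.5488 -0.0756  0.0587] 0.63 [321.  79.]
```

View pics/w1.png

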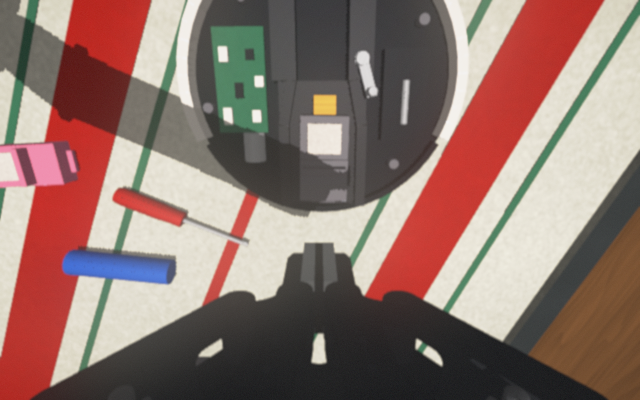

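The wrist picture shows the small grey pack on the deck at (325,155), with its brass nose at (325,104) and its rib near (322,168). The catch is at (365,75). The choice is confirmed, so I now fit the chassis pose.

```bash
cat > fit.py <<'E'
from h import *
from scipy.optimize import least_squares
np.set_printoptions(precision=4,suppress=True,linewidth=150)
L={'deck_edge':(0,0),'front_stop':(.112,0),'bay':(.05,0),'catch_pivot':(.022,-.044),'catch_knob':(.022-.02546,-.044-.02546),'chassis':(0,0)}
A=[];B=[]; H=[];
for cam in ('top','scene','wrist'):
    p,P,K,T=snap(cam); H.append(P.reshape(-1,3))
    for n in L:
        for e in r.landmark_of(n,cam)[:1]: A.append(L[n]);B.append(e['xyz'][:2])
A=np.array(A);B=np.array(B)
R=lambda a:np.array([[np.cos(a),-np.sin(a)],[np.sin(a),np.cos(a)]])
f=least_squares(lambda q:(A@R(q[2]).T+q[:2]-B).ravel(),[.55,-.077,np.radians(113.7)],loss='soft_l1',f_scale=.004)
print(f.x,np.degrees(f.x[2])); np.save('ch.npy',f.x)
print(np.round(1e3*(A@R(f.x[2]).T+f.x[:2]-B).T))
for nm,X in zip(('top','scene','wrist'),H):
    c=(X[:,:2]-f.x[:2])@R(f.x[2]); z=X[:,2]
    h=lambda m:np.median(z[m]) if m.any() else np.nan
    S=lambda x0,x1,ys:[int(1e3*h((c[:,0]>x0)&(c[:,0]<x1)&(abs(c[:,1]-y)<.002))) if ((c[:,0]>x0)&(c[:,0]<x1)&(abs(c[:,1]-y)<.002)).any() else -1 for y in ys]
    ys=np.arange(-.06,.061,.004)
    print(nm);print('y ',np.int32(1e3*ys).tolist());print('bay',S(.03,.09,ys));print('pk ',S(-.10,-.06,ys))
    xs=np.arange(-.16,.14,.004)
    print('x',[(int(x*1e3),int(1e3*np.median(z[(abs(c[:,0]-x)<.002)&(abs(c[:,1])<.02)]))) for x in xs if ((abs(c[:,0]-x)<.002)&(abs(c[:,1])<.02)).any()])
E
python3 fit.py
```

```text
[ 0.5462 -0.0791  1.907 ] 109.26205225472643
[[ -3.   4.  -3.   2.  11.  -4.  -1.   5.  -1.   1.   9.  -1.  -2. -40.  -1.  11.  -2.]
 [ -0.  -2.  -0.  -5.  10.  -6.  -7.   5.  -1.  -9.   7.   3.  -3. 105.  -1.   8.   0.]]
top
y  [-60, -55, -51, -47, -43, -39, -35, -31, -27, -23, -19, -15, -11, -7, -3, 0, 4, 8, 12, 16, 20, 24, 28, 32, 36, 40, 44, 48, 52, 56, 60]
bay [66, 67, 67, 68, 68, 67, 67, 64, 43, 39, 38, 39, 39, 40, 40, 40, 39, 39, 39, 39, 39, 39, 41, 67, 67, 67, 68, 67, 68, 66, 43]
pk  [72, 379, 687, 692, 694, 696, 694, 695, 697, 698, 699, 700, 700, 699, 699, 698, 698, 698, 709, 710, 711, 712, 713, 714, 716, 717, 718, 718, 719, 720, 721]
x [(-144, 687), (-139, 696), (-135, 698), (-131, 701), (-127, 703), (-123, 704), (-119, 704), (-115, 702), (-111, 699), (-107, 699), (-103, 699), (-99, 699), (-95, 699), (-91, 699), (-87, 699), (-83, 699), (-79, 700), (-75, 700), (-71, 700), (-67, 699), (-63, 704), (-59, 707), (-55, 707), (-51, 708), (-47, 709), (-43, 708), (-39, 688), (-35, 669), (-31, 74), (-27, 73), (-23, 73), (-19, 75), (-15, 66), (-11, 58), (-7, 60), (-3, 58), (0, 46), (4,
[... 2061 characters left out ...]
x [(-160, 52), (-156, 51), (-152, 50), (-148, 58), (-144, 60), (-139, 59), (-135, 88), (-131, 88), (-127, 88), (-123, 89), (-119, 88), (-115, 88), (-111, 88), (-107, 88), (-103, 89), (-99, 382), (-95, 378), (-91, 378), (-87, 378), (-83, 372), (-79, 384), (-75, 409), (-71, 412), (-67, 89), (-63, 89), (-59, 89), (-55, 89), (-51, 89), (-47, 89), (-43, 89), (-39, 89), (-35, 74), (-31, 74), (-27, 74), (-23, 74), (-19, 74), (-15, 73), (-11, 59), (-7, 59), (-3, 59), (0, 58), (4, 39), (8, 39), (12, 39), (16, 39), (20, 39), (24, 39), (28, 39), (32, 38), (36, 39), (40, 39), (44, 39), (48, 39), (52, 39), (56, 39), (60, 39), (64, 39), (68, 39), (72, 39), (76, 39), (80, 39), (84, 39), (88, 39), (92, 38)]
```

```bash
cat > fit2.py <<'E'
from h import *
np.set_printoptions(precision=4,suppress=True,linewidth=150)
o=np.array([.548,-.077]);a=np.radians(113.5)
R=lambda a:np.array([[np.cos(a),-np.sin(a)],[np.sin(a),np.cos(a)]])
def rect(c,m):
    q=cv2.minAreaRect((c[m]*1e3).astype(np.float32)); return np.round(q[0],1),np.round(q[1],1),round(q[2],2),m.sum()
for cam in ('wrist','top'):
    p,P,K,T=snap(cam);X=P.reshape(-1,3);c=(X[:,:2]-o)@R(a);z=X[:,2]
    print(cam,'bay',rect(c,(abs(z-.0395)<.002)&(abs(c[:,1])<.040)&(c[:,0]>-.01)&(c[:,0]<.116)))
    print('pack',rect(c,(abs(z-.0895)<.003)&(abs(c[:,1])<.036)&(c[:,0]>-.15)&(c[:,0]<-.02)))
    m=(abs(z-.0895)<.003)&(abs(c[:,1])<.036)&(c[:,0]>-.15)&(c[:,0]<-.02)
    print('rib',rect(c,(z>.1)&(z<.115)&(abs(c[:,1])<.036)&(c[:,0]>-.15)&(c[:,0]<-.02)))
    print('knob',rect(c,(abs(z-.0935)<.002)&(abs(c[:,1]+.07)<.02)&(abs(c[:,0])<.03)))
    print('deck edge x at z>.055: ',[round(1e3*np.nanmax(c[(z>.056)&(z<.063)&(abs(c[:,1]-y)<.003)&(c[:,0]<.03),0]),1) for y in (-.02,-.01,0,.01,.02)])
E
python3 fit2.py
```

```text
wrist bay (array([44.5, -2.2]), array([87.4, 60.2]), 0.67, np.int64(3975))
pack (array([-88. ,  -5.3]), array([55.4, 99.9]), 89.48, np.int64(3683))
rib (array([-98.8,  -4.8]), array([ 8.4, 48.2]), 0.45, np.int64(354))
knob (array([-11.9, -57. ]), array([9.2, 8.7]), 52.63, np.int64(65))
deck edge x at z>.055:  [np.float64(0.2), np.float64(0.1), np.float64(-1.1), np.float64(-1.1), np.float64(-1.2)]
top bay (array([55.2, -4.6]), array([113.6,  55.8]), 0.6, np.int64(508))
pack (array([-44.7,  -8.9]), array([60.9, 25.3]), 66.98, np.int64(117))
rib (array([0., 0.]), array([0., 0.]), 0.0, np.int64(0))
knob (array([-12.8, -55.4]), array([7.8, 8. ]), 22.49, np.int64(11))
deck edge x at z>.055:  [np.float64(-1.5), np.float64(-0.8), np.float64(-1.5), np.float64(-1.8), np.float64(-1.1)]
```

```bash

python3 -m jog '[{"fingers":0,"x":-0.0125,"y":0.0035,"z":0.055,"rx":0,"ry":0,"rz":-0.5},{"fingers":0,"x":-0.0125,"y":0.0035,"z":0.055,"rx":0,"ry":0,"rz":0},{"fingers":0,"x":0,"y":0,"z":0.055,"rx":0,"ry":0,"rz":0},{"fingers":0,"x":0,"y":0,"z":0.055,"rx":0,"ry":0,"rz":0},{"fingers":0,"x":0,"y":0,"z":0.014,"rx":0,"ry":0,"rz":0},{"fingers":0,"x":0,"y":0,"z":0,"rx":0,"ry":0,"rz":0}]'
cat > st.py <<'E'
import sys
from h import *
np.set_printoptions(precision=4,suppress=True,linewidth=150)
O=np.array([.5505,-.0759]);a=np.radians(114.1);R=np.array([[np.cos(a),-np.sin(a)],[np.sin(a),np.cos(a)]])
def ch(X): return np.append((np.asarray(X)[:2]-O)@R,X[2])*1e3
if __name__=='__main__':
    o=r.get_obs();print(o['clock'],'tcp(ch,mm)',ch(o['tcp_pos']).round(1),'F(ch)',np.append(o['contact_force'][:2]@R,o['contact_force'][2]).round(1),
     'yaw',round(np.degrees(2*np.arctan2(o['orientation'][1],o['orientation'][0]))%360,1),'q',o['joints'].round(2))
    if len(sys.argv)>1:
        p,P,K,T=snap('wrist',sys.argv[1])
        for n in ('rib','pack','tongue','deck_edge','catch_knob'):
            for e in r.landmark_of(n,'wrist')[:1]: print(n,ch(e['xyz']).round(1),round(e['score'],2))
E
python3 st.py w2.png
```

```text
clock: 6.8
tcp_pos: [0.6007, -0.1827, 0.0976]
orientation: [-1.703, -2.64, -0.0]
contact_force: [1.3, 0.3, 1.0]
grip_width: 0.0001
gripper_force: 0.0
6.8 tcp(ch,mm) [-118.    -2.2   97.6] F(ch) [-0.3 -1.3  1. ] yaw 114.3 q [ 0.5   0.58 -0.42  1.76  0.3   0.86  0.37]
rib [-98.6   1.9  94.4] 0.74
pack [-88.7  -1.9  59.9] 0.96
deck_edge [-1.4  4.  58. ] 0.63
catch_knob [-12.3 -52.8  87.6] 0.76
```

View pics/w2.png

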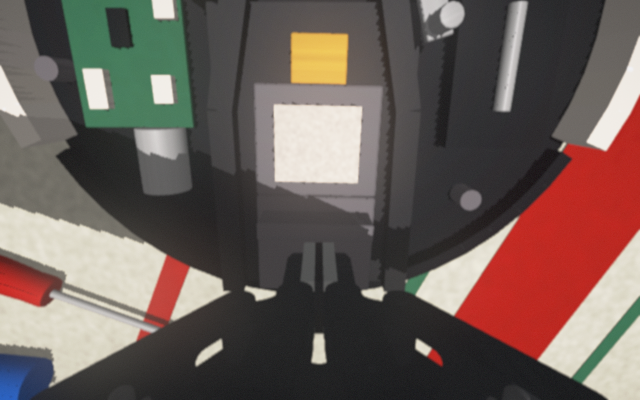

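The fingers are at (318,265), behind the rib at (320,200) and centred on the pack. I now push along the lane.

```bash

python3 -m jog '[{"fingers":0,"x":0.006,"y":0,"z":0,"rx":0,"ry":0,"rz":0},{"fingers":0,"x":0.012,"y":0,"z":0,"rx":0,"ry":0,"rz":0},{"fingers":0,"x":0.013,"y":0,"z":0,"rx":0,"ry":0,"rz":0},{"fingers":0,"x":0.013,"y":0,"z":0,"rx":0,"ry":0,"rz":0},{"fingers":0,"x":0.013,"y":0,"z":0,"rx":0,"ry":0,"rz":0},{"fingers":0,"x":0.013,"y":0,"z":0,"rx":0,"ry":0,"rz":0},{"fingers":0,"x":0.013,"y":0,"z":0,"rx":0,"ry":0,"rz":0},{"fingers":0,"x":0.010,"y":0,"z":0,"rx":0,"ry":0,"rz":0}]'; python3 st.py w3.png
```

```text
clock: 8.1
tcp_pos: [0.5615, -0.0969, 0.0972]
orientation: [-1.702, -2.64, -0.0]
contact_force: [0.7, -1.2, 1.3]
grip_width: -0.0001
gripper_force: 0.8
8.1 tcp(ch,mm) [-23.7  -1.5  97.2] F(ch) [-1.4 -0.2  1.3] yaw 114.4 q [ 0.41  0.51 -0.44  1.9   0.3   0.8   0.23]
pack [-1.5 -0.9 63.9] 0.61
catch_knob [-11.3 -56.7  86.9] 0.9
```

```bash

python3 -m jog '[{"fingers":0,"x":0.008,"y":0,"z":0,"rx":0,"ry":0,"rz":0},{"fingers":0,"x":0.006,"y":0,"z":0,"rx":0,"ry":0,"rz":0},{"fingers":0,"x":0.005,"y":0,"z":0,"rx":0,"ry":0,"rz":0},{"fingers":0,"x":0.005,"y":0,"z":0,"rx":0,"ry":0,"rz":0},{"fingers":0,"x":0.005,"y":0,"z":0,"rx":0,"ry":0,"rz":0},{"fingers":0,"x":0,"y":0,"z":0,"rx":0,"ry":0,"rz":0}]'; python3 st.py w4.png
```

```text
clock: 9.15
tcp_pos: [0.5499, -0.071, 0.0973]
orientation: [-1.702, -2.64, -0.0]
contact_force: [-0.0, 0.2, 0.4]
grip_width: 0.0004
gripper_force: 0.0
9.15 tcp(ch,mm) [ 4.7 -1.4 97.3] F(ch) [ 0.2 -0.   0.4] yaw 114.4 q [ 0.37  0.49 -0.45  1.94  0.29  0.78  0.18]
rib [15.   2.6 86.9] 0.58
pack [20.5  3.  56.2] 0.73
catch_knob [ -7.9 -55.6  85.2] 0.93
```

View pics/w4.png

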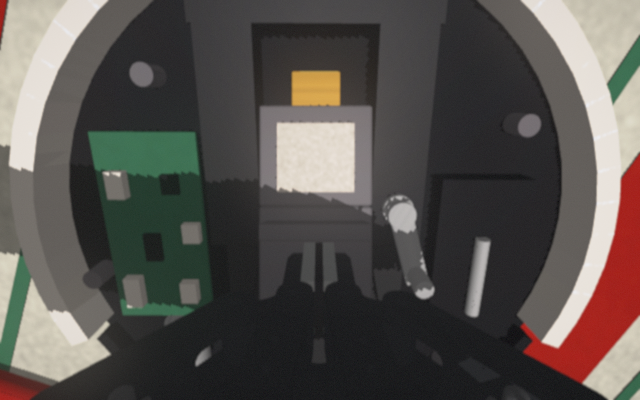

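The pack has tipped into the bay: label at (316,157), brass nose at (316,88), front stop at the top. Next I measure its pitch from depth and push further.

```bash
cat > pk.py <<'E'
from st import *
def pk():
    p,P,K,T=snap('wrist'); X=P.reshape(-1,3); c=(X[:,:2]-O)@R*1e3; z=X[:,2]*1e3; g=p.reshape(-1,3).astype(int)
    m=(g.min(1)>110)&(np.ptp(g,axis=1)<60)&(abs(c[:,1])<22)&(c[:,0]>5)&(c[:,0]<125)&(z>55)&(z<100)
    m2=(g[:,0]>150)&(g[:,2]<110)&(abs(c[:,1])<22)&(c[:,0]>40)&(z>40)&(z<80)
    k,b=np.polyfit(c[m,0],z[m],1)
    f=lambda v:(np.percentile(v,3).round(1),np.percentile(v,97).round(1)) if len(v) else None
    print('label x',f(c[m,0]),'y',f(c[m,1]),'z',f(z[m]),'pitch',round(np.degrees(np.arctan(k)),1),'brass x',f(c[m2,0]),'z',f(z[m2]))
if __name__=='__main__': pk()
E
python3 pk.py
python3 -m jog '[{"fingers":0,"x":0.006,"y":0,"z":0,"rx":0,"ry":0,"rz":0},{"fingers":0,"x":0.006,"y":0,"z":0,"rx":0,"ry":0,"rz":0},{"fingers":0,"x":0.005,"y":0,"z":0,"rx":0,"ry":0,"rz":0},{"fingers":0,"x":0,"y":0,"z":0,"rx":0,"ry":0,"rz":0}]';python3 st.py; python3 pk.py
```

```text
label x (np.float64(31.9), np.float64(72.5)) y (np.float64(-20.7), np.float64(20.4)) z (np.float64(68.5), np.float64(81.0)) pitch -16.8 brass x (np.float64(75.0), np.float64(91.0)) z (np.float64(48.2), np.float64(54.0))
clock: 10.0
tcp_pos: [0.5428, -0.0553, 0.0973]
orientation: [-1.702, -2.641, -0.0]
contact_force: [0.2, -0.4, 0.6]
grip_width: 0.0002
gripper_force: 0.0
10.0 tcp(ch,mm) [21.9 -1.4 97.3] F(ch) [-0.4 -0.   0.6] yaw 114.4 q [ 0.35  0.48 -0.46  1.96  0.29  0.77  0.15]
label x (np.float64(49.6), np.float64(90.5)) y (np.float64(-20.8), np.float64(20.5)) z (np.float64(68.7), np.float64(78.7)) pitch -13.2 brass x (np.float64(92.7), np.float64(109.5)) z (np.float64(49.7), np.float64(55.2))
```

```bash

python3 -m jog '[{"fingers":0,"x":0.004,"y":0,"z":0.003,"rx":0,"ry":0,"rz":0},{"fingers":0,"x":0.004,"y":0,"z":0.003,"rx":0,"ry":0,"rz":0},{"fingers":0,"x":0.002,"y":0,"z":0.002,"rx":0,"ry":0,"rz":0},{"fingers":0,"x":0,"y":0,"z":0,"rx":0,"ry":0,"rz":0}]';python3 st.py; python3 pk.py
python3 -m jog '[{"fingers":0,"x":0.003,"y":0,"z":0.001,"rx":0,"ry":0,"rz":0},{"fingers":0,"x":0.003,"y":0,"z":0.001,"rx":0,"ry":0,"rz":0},{"fingers":0,"x":0,"y":0,"z":0,"rx":0,"ry":0,"rz":0}]';python3 st.py; python3 pk.py
```

```text
clock: 10.55
tcp_pos: [0.5411, -0.0493, 0.0904]
orientation: [1.703, 2.634, -0.0]
contact_force: [3.3, -6.9, 5.3]
grip_width: 0.0
gripper_force: 4.5
10.55 tcp(ch,mm) [28.1 -2.2 90.4] F(ch) [-7.6 -0.2  5.3] yaw 114.2 q [ 0.33  0.48 -0.45  1.97  0.3   0.75  0.13]
label x (np.float64(58.1), np.float64(98.1)) y (np.float64(-20.8), np.float64(20.5)) z (np.float64(68.6), np.float64(77.9)) pitch -12.4 brass x (np.float64(99.9), np.float64(110.4)) z (np.float64(51.2), np.float64(67.9))
clock: 10.98
tcp_pos: [0.5398, -0.0453, 0.0891]
orientation: [1.703, 2.631, -0.0]
contact_force: [4.9, -10.9, 7.9]
grip_width: -0.0001
gripper_force: 6.5
10.975 tcp(ch,mm) [32.3 -2.7 89.1] F(ch) [-12.   -0.    7.9] yaw 114.2 q [ 0.33  0.48 -0.45  1.98  0.31  0.75  0.11]
label x (np.float64(63.2), np.float64(102.7)) y (np.float64(-20.8), np.float64(20.6)) z (np.float64(68.6), np.float64(77.0)) pitch -11.2 brass x (np.float64(104.5), np.float64(111.0)) z (np.float64(52.4), np.float64(67.9))
```

```bash

python3 -m jog '[{"fingers":0,"x":0.003,"y":-0.001,"z":0.001,"rx":0,"ry":0,"rz":0},{"fingers":0,"x":0.003,"y":-0.001,"z":0.001,"rx":0,"ry":0,"rz":0},{"fingers":0,"x":0,"y":0,"z":0,"rx":0,"ry":0,"rz":0}]';python3 st.py; python3 pk.py
python3 -m jog '[{"fingers":0,"x":0.002,"y":0,"z":0.001,"rx":0,"ry":0,"rz":0},{"fingers":0,"x":0.002,"y":0,"z":0.001,"rx":0,"ry":0,"rz":0},{"fingers":0,"x":0,"y":0,"z":0,"rx":0,"ry":0,"rz":0}]';python3 st.py; python3 pk.py
```

```text
clock: 11.4
tcp_pos: [0.5371, -0.042, 0.0878]
orientation: [1.703, 2.627, 0.001]
contact_force: [7.9, -14.4, 9.8]
grip_width: 0.0001
gripper_force: 8.7
11.4 tcp(ch,mm) [36.4 -1.6 87.8] F(ch) [-16.4  -1.3   9.8] yaw 114.1 q [ 0.32  0.48 -0.45  1.98  0.31  0.74  0.1 ]
label x (np.float64(67.7), np.float64(107.3)) y (np.float64(-20.8), np.float64(20.6)) z (np.float64(68.6), np.float64(76.2)) pitch -10.0 brass x (np.float64(109.1), np.float64(111.2)) z (np.float64(53.1), np.float64(65.0))
clock: 11.82
tcp_pos: [0.5366, -0.0404, 0.0863]
orientation: [1.703, 2.624, -0.0]
contact_force: [9.9, -18.5, 13.2]
grip_width: 0.0003
gripper_force: 11.3
11.825 tcp(ch,mm) [38.1 -1.8 86.3] F(ch) [-21.   -1.5  13.2] yaw 114.0 q [ 0.31  0.48 -0.45  1.99  0.31  0.73  0.09]
label x (np.float64(70.3), np.float64(109.4)) y (np.float64(-20.8), np.float64(20.6)) z (np.float64(68.6), np.float64(75.3)) pitch -8.5 brass x None z None
```

```bash

python3 -m jog '[{"fingers":0,"x":0.002,"y":0,"z":0.002,"rx":0,"ry":0,"rz":0},{"fingers":0,"x":0,"y":0,"z":0.002,"rx":0,"ry":0,"rz":0},{"fingers":0,"x":0,"y":0,"z":0,"rx":0,"ry":0,"rz":0}]';python3 st.py; python3 pk.py
python3 -m jog '[{"fingers":0,"x":-0.001,"y":0,"z":0.003,"rx":0,"ry":0,"rz":0},{"fingers":0,"x":-0.001,"y":0,"z":0.003,"rx":0,"ry":0,"rz":0},{"fingers":0,"x":0,"y":0,"z":0,"rx":0,"ry":0,"rz":0}]';python3 st.py; python3 pk.py
```

```text
clock: 12.25
tcp_pos: [0.537, -0.0414, 0.0828]
orientation: [1.705, 2.619, -0.002]
contact_force: [11.5, -26.4, 14.3]
grip_width: -0.0002
gripper_force: 14.6
12.25 tcp(ch,mm) [37.  -1.8 82.8] F(ch) [-28.8   0.3  14.3] yaw 113.9 q [ 0.31  0.48 -0.44  1.99  0.32  0.72  0.09]
label x (np.float64(70.4), np.float64(109.6)) y (np.float64(-20.8), np.float64(20.6)) z (np.float64(68.6), np.float64(73.1)) pitch -5.0 brass x None z None
clock: 12.68
tcp_pos: [0.5377, -0.0429, 0.0767]
orientation: [1.705, 2.619, -0.002]
contact_force: [11.0, -24.5, 11.9]
grip_width: -0.0002
gripper_force: 13.8
12.675 tcp(ch,mm) [35.4 -1.8 76.7] F(ch) [-26.9  -0.1  11.9] yaw 113.9 q [ 0.31  0.49 -0.44  1.99  0.33  0.71  0.08]
label x (np.float64(69.2), np.float64(109.4)) y (np.float64(-20.8), np.float64(20.6)) z (np.float64(68.3), np.float64(70.8)) pitch -0.5 brass x None z None
```

```bash

python3 -m jog '[{"fingers":0,"x":-0.001,"y":0,"z":0.003,"rx":0,"ry":0,"rz":0},{"fingers":0,"x":-0.001,"y":0,"z":0.003,"rx":0,"ry":0,"rz":0},{"fingers":0,"x":-0.001,"y":0,"z":0.002,"rx":0,"ry":0,"rz":0},{"fingers":0,"x":0,"y":0,"z":0,"rx":0,"ry":0,"rz":0}]';python3 st.py; python3 pk.py
python3 -m jog '[{"fingers":0,"x":-0.004,"y":0,"z":0.001,"rx":0,"ry":0,"rz":0},{"fingers":0,"x":-0.004,"y":0,"z":0,"rx":0,"ry":0,"rz":0},{"fingers":0,"x":0,"y":0,"z":0,"rx":0,"ry":0,"rz":0}]';python3 st.py; python3 pk.py
```

```text
clock: 13.22
tcp_pos: [0.538, -0.043, 0.07]
orientation: [1.703, 2.623, -0.001]
contact_force: [2.2, -18.8, 30.1]
grip_width: 0.0
gripper_force: 22.8
13.225 tcp(ch,mm) [35.1 -2.  70. ] F(ch) [-18.1   5.7  30.1] yaw 114.0 q [ 0.3   0.5  -0.43  1.99  0.33  0.7   0.08]
label x (np.float64(69.1), np.float64(109.2)) y (np.float64(-20.8), np.float64(20.5)) z (np.float64(68.3), np.float64(70.8)) pitch -0.4 brass x None z None
clock: 13.65
tcp_pos: [0.5381, -0.0431, 0.0698]
orientation: [1.701, 2.634, 0.002]
contact_force: [-12.1, -2.1, 52.1]
grip_width: -0.0002
gripper_force: 26.7
13.65 tcp(ch,mm) [35.  -2.1 69.8] F(ch) [ 3.  11.9 52.1] yaw 114.3 q [ 0.31  0.51 -0.44  1.99  0.33  0.71  0.09]
label x (np.float64(67.0), np.float64(109.4)) y (np.float64(-20.7), np.float64(20.6)) z (np.float64(68.3), np.float64(70.8)) pitch -0.3 brass x None z None
```

```bash

python3 -m jog '[{"fingers":0,"x":-0.001,"y":0,"z":-0.003,"rx":0,"ry":0,"rz":0},{"fingers":0,"x":-0.001,"y":0,"z":-0.003,"rx":0,"ry":0,"rz":0},{"fingers":0,"x":0,"y":0,"z":0,"rx":0,"ry":0,"rz":0}]';python3 st.py; python3 pk.py
```

```text
clock: 14.08
tcp_pos: [0.5379, -0.0473, 0.071]
orientation: [1.703, 2.634, 0.001]
contact_force: [4.7, -7.3, 0.8]
grip_width: -0.0002
gripper_force: 4.8
14.075 tcp(ch,mm) [31.2 -0.2 71. ] F(ch) [-8.5 -1.3  0.8] yaw 114.2 q [ 0.32  0.51 -0.44  1.99  0.32  0.71  0.1 ]
label x (np.float64(62.6), np.float64(105.3)) y (np.float64(-20.7), np.float64(20.6)) z (np.float64(68.4), np.float64(71.0)) pitch -0.9 brass x (np.float64(107.2), np.float64(111.2)) z (np.float64(53.9), np.float64(68.6))
```

```bash

python3 -m jog '[{"fingers":0,"x":-0.002,"y":0,"z":0.001,"rx":0,"ry":0,"rz":0},{"fingers":0,"x":-0.002,"y":0,"z":0,"rx":0,"ry":0,"rz":0},{"fingers":0,"x":0,"y":0,"z":0,"rx":0,"ry":0,"rz":0}]';python3 st.py; python3 pk.py
python3 -m jog '[{"fingers":0,"x":-0.003,"y":0,"z":0,"rx":0,"ry":0,"rz":0},{"fingers":0,"x":-0.003,"y":0,"z":0,"rx":0,"ry":0,"rz":0},{"fingers":0,"x":0,"y":0,"z":0,"rx":0,"ry":0,"rz":0}]';python3 st.py; python3 pk.py
```

```text
clock: 14.5
tcp_pos: [0.5389, -0.0489, 0.0701]
orientation: [1.702, 2.638, 0.002]
contact_force: [1.8, -1.2, 7.2]
grip_width: 0.0
gripper_force: 4.8
14.5 tcp(ch,mm) [29.4 -0.4 70.1] F(ch) [-1.8 -1.2  7.2] yaw 114.3 q [ 0.32  0.51 -0.44  1.98  0.32  0.71  0.11]
label x (np.float64(60.3), np.float64(103.8)) y (np.float64(-20.7), np.float64(20.5)) z (np.float64(68.3), np.float64(70.8)) pitch -0.2 brass x (np.float64(105.7), np.float64(111.0)) z (np.float64(53.9), np.float64(68.4))
clock: 14.92
tcp_pos: [0.5412, -0.0534, 0.0701]
orientation: [1.702, 2.639, 0.003]
contact_force: [0.7, 0.1, 8.0]
grip_width: 0.0001
gripper_force: 4.4
14.925 tcp(ch,mm) [24.4 -0.7 70.1] F(ch) [-0.2 -0.7  8. ] yaw 114.4 q [ 0.33  0.51 -0.44  1.98  0.32  0.72  0.12]
label x (np.float64(55.1), np.float64(98.8)) y (np.float64(-20.8), np.float64(20.6)) z (np.float64(68.3), np.float64(70.8)) pitch -0.2 brass x (np.float64(100.8), np.float64(110.8)) z (np.float64(54.0), np.float64(67.7))
```

```bash

python3 -m jog '[{"fingers":0,"x":-0.002,"y":0,"z":0,"rx":0,"ry":0,"rz":0},{"fingers":0,"x":-0.002,"y":0,"z":0,"rx":0,"ry":0,"rz":0},{"fingers":0,"x":-0.002,"y":0,"z":-0.003,"rx":0,"ry":0,"rz":0},{"fingers":0,"x":0,"y":0,"z":-0.02,"rx":0,"ry":0,"rz":0},{"fingers":0,"x":0,"y":0,"z":-0.06,"rx":0,"ry":0,"rz":0},{"fingers":0,"x":-0.03,"y":0,"z":-0.04,"rx":0,"ry":0,"rz":0},{"fingers":0,"x":-0.03,"y":0,"z":0,"rx":0,"ry":0,"rz":0},{"fingers":0,"x":0,"y":0,"z":0,"rx":0,"ry":0,"rz":0}]';python3 st.py w5.png; python3 pk.py
python3 - <<'E'
from st import *
p,P,K,T=snap('wrist');X=P.reshape(-1,3);c=(X[:,:2]-O)@R*1e3;z=X[:,2]*1e3
for x in range(-12,125,4):
    m=(abs(c[:,0]-x)<2)&(abs(c[:,1])<18); print((x,round(np.median(z[m]),1)) if m.any() else x,end=' ')
def rect(m): q=cv2.minAreaRect(c[m].astype(np.float32)); return np.round(q[0],1),np.round(q[1],1),round(q[2],1)
print('\nknob',rect((abs(z-93.5)<2.5)&(c[:,1]<-40)&(c[:,1]>-80)&(abs(c[:,0])<40)))
print('arm',rect((abs(z-77.5)<1.5)&(c[:,1]<-30)&(c[:,1]>-80)&(abs(c[:,0])<40)))
E
```

```text
clock: 15.98
tcp_pos: [0.5674, -0.1175, 0.1922]
orientation: [1.709, 2.635, -0.001]
contact_force: [0.2, 0.6, -0.2]
grip_width: -0.0001
gripper_force: 0.0
15.975 tcp(ch,mm) [-44.9   1.5 192.2] F(ch) [ 0.5 -0.5 -0.2] yaw 114.1 q [ 0.47  0.4  -0.48  1.8   0.22  0.99  0.32]
rib [38.8  4.7 70.9] 0.73
pack [48.9  1.7 41.5] 0.77
tongue [-11.8   2.3  48. ] 0.96
deck_edge [-0.7  1.7 62.6] 0.85
catch_knob [-12.3 -55.6  85.7] 0.68
label x (np.float64(8.3), np.float64(96.0)) y (np.float64(-20.6), np.float64(20.7)) z (np.float64(68.1), np.float64(87.6)) pitch -1.8 brass x None z None
(-12, np.float64(59.4)) (-8, np.float64(59.3)) (-4, np.float64(59.3)) (0, np.float64(68.7)) (4, np.float64(69.4)) (8, np.float64(69.3)) (12, np.float64(69.3)) (16, np.float64(69.3)) (20, np.float64(69.2)) (24, np.float64(69.3)) (28, np.float64(69.3)) (32, np.float64(69.3)) (36, np.float64(87.0)) (40, np.float64(87.3)) (44, np.float64(69.6)) (48, np.float64(69.1)) (52, np.float64(69.3)) (56, np.float64(69.5)) (60, np.float64(69.8)) (64, np.float64(69.9)) (68, np.float64(69.9)) (72, np.float64(69.9)) (76, np.float64(69.8)) (80, np.float64(69.7)) (84, np.float64(69.7)) (88, np.float64(69.8)) (92, np.float64(69.4)) (96, np.float64(69.3)) (100, np.float64(68.5)) 104 108 112 116 120 124 
knob (array([-12.9, -54. ]), array([9.6, 9.4]), 7.5)
arm (array([  5.1, -49.4]), array([48.6, 13.9]), 18.6)
```

View pics/w5.png

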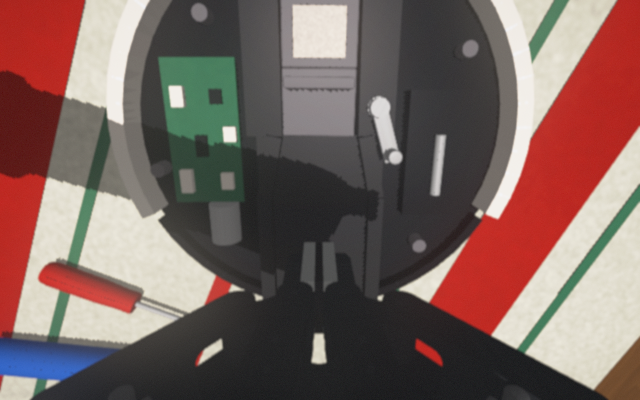

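The pack is seated. Depth puts its top flat at about 69.3 mm, spanning chassis x 0 to 100, with the label at (320,30) and the rib at (318,77). The catch pivot is at (378,105) and the knob at (395,157). Next I swing the catch.

```bash

python3 -m jog '[{"fingers":0,"x":0.019,"y":0.0385,"z":0,"rx":0,"ry":0,"rz":0},{"fingers":0,"x":0.019,"y":0.0385,"z":0,"rx":0,"ry":0,"rz":0},{"fingers":0,"x":0,"y":0,"z":0,"rx":0,"ry":0,"rz":-10.6},{"fingers":0,"x":0,"y":0,"z":0,"rx":0,"ry":0,"rz":-10.6},{"fingers":0,"x":0,"y":0,"z":0,"rx":0,"ry":0,"rz":-10.6},{"fingers":0,"x":0,"y":0,"z":0,"rx":0,"ry":0,"rz":-10.6},{"fingers":0,"x":0,"y":0,"z":0,"rx":0,"ry":0,"rz":-10.6},{"fingers":0,"x":0,"y":0,"z":0,"rx":0,"ry":0,"rz":-10.6}]' | head -2
python3 -m jog '[{"fingers":0,"x":0,"y":0,"z":0,"rx":0,"ry":0,"rz":-10.6},{"fingers":0,"x":0,"y":0,"z":0,"rx":0,"ry":0,"rz":-10.6},{"fingers":0,"x":0,"y":0,"z":0,"rx":0,"ry":0,"rz":-10.6},{"fingers":0,"x":0,"y":0,"z":0,"rx":0,"ry":0,"rz":-10.6},{"fingers":0,"x":0,"y":0,"z":0,"rx":0,"ry":0,"rz":0}]' |head -2
python3 st.py
python3 - <<'E'
from st import *
for cam in ('scene','wrist'):
    p,P,K,T=snap(cam);X=P.reshape(-1,3);c=(X[:,:2]-O)@R*1e3;z=X[:,2]*1e3
    m=(abs(c[:,0]+7)<30)&(c[:,1]<-60)&(c[:,1]>-110)&(z<110)
    print(cam,np.percentile(z[m],[50,95,100]) if m.any() else 0, [ (y,int(np.max(z[m&(abs(c[:,1]-y)<3)],initial=0))) for y in range(-105,-60,6)])
    q=(abs(z-93)<2.5)&(c[:,1]<-40)&(c[:,1]>-70)&(abs(c[:,0]+12)<12)
    if q.any(): print('knob',c[q].mean(0),q.sum())
E
```

```text
clock: 17.38
tcp_pos: [0.6216, -0.0476, 0.1922]
clock: 18.0
tcp_pos: [0.6216, -0.0478, 0.192]
18.0 tcp(ch,mm) [ -3.4 -76.4 192. ] F(ch) [-0.9 -0.8 -0.6] yaw 220.3 q [ 0.6   0.58 -0.89  1.68  0.49  1.12  1.85]
scene [56.3985 62.9138 78.8782] [(-105, 63), (-99, 67), (-93, 65), (-87, 62), (-81, 62), (-75, 61), (-69, 53), (-63, 78)]
knob [-14.102  -54.5979] 7
wrist [55.1945 61.5358 77.8882] [(-105, 57), (-99, 63), (-93, 63), (-87, 57), (-81, 57), (-75, 57), (-69, 57), (-63, 77)]
knob [-13.1767 -53.7756] 142
```

```bash

python3 -m jog '[{"fingers":0,"x":0,"y":-0.003,"z":0.05,"rx":0,"ry":0,"rz":0},{"fingers":0,"x":0,"y":0,"z":0.05,"rx":0,"ry":0,"rz":0},{"fingers":0,"x":0,"y":0,"z":0.0095,"rx":0,"ry":0,"rz":0},{"fingers":0,"x":0.004,"y":0,"z":0,"rx":0,"ry":0,"rz":0},{"fingers":0,"x":0.004,"y":0,"z":0,"rx":0,"ry":0,"rz":0},{"fingers":0,"x":0,"y":0,"z":0,"rx":0,"ry":0,"rz":0}]'|tail -3;python3 st.py
python3 -m jog '[{"fingers":0,"x":0.0065,"y":-0.0022,"z":0,"rx":0,"ry":0,"rz":10},{"fingers":0,"x":0.0065,"y":-0.0022,"z":0,"rx":0,"ry":0,"rz":10},{"fingers":0,"x":0,"y":0,"z":0,"rx":0,"ry":0,"rz":0}]'|tail -3;python3 st.py w6.png
python3 - <<'E'
from st import *
p,P,K,T=snap('wrist');X=P.reshape(-1,3);c=(X[:,:2]-O)@R*1e3;z=X[:,2]*1e3
q=(abs(z-93)<2.5)&(c[:,1]<0)&(c[:,1]>-65)&(abs(c[:,0]+2)<28)
if q.any(): print('knob',np.median(c[q],0),q.sum(),np.ptp(c[q],axis=0))
E
```

```text
contact_force: [0.4, 0.4, 0.3]
grip_width: -0.0004
gripper_force: 0.0
18.85 tcp(ch,mm) [ -9.5 -70.1  84.5] F(ch) [ 0.2 -0.6  0.3] yaw 220.3 q [ 0.56  0.7  -0.81  1.77  0.61  0.94  1.77]
contact_force: [-1.2, -0.3, 0.8]
grip_width: -0.0
gripper_force: 0.0
19.225 tcp(ch,mm) [-16.1 -58.1  84. ] F(ch) [0.2 1.2 0.8] yaw 200.4 q [ 0.54  0.66 -0.73  1.79  0.55  0.91  1.49]
rib [37.9  2.4 72. ] 0.82
pack [50.2  1.4 43.1] 0.89
deck_edge [-1.6  3.3 62.3] 0.67
catch_knob [ -8.8 -41.4  89.5] 0.75
knob [-14.4069 -44.6951] 691 [27.0148 15.7978]
```

View pics/w6.png

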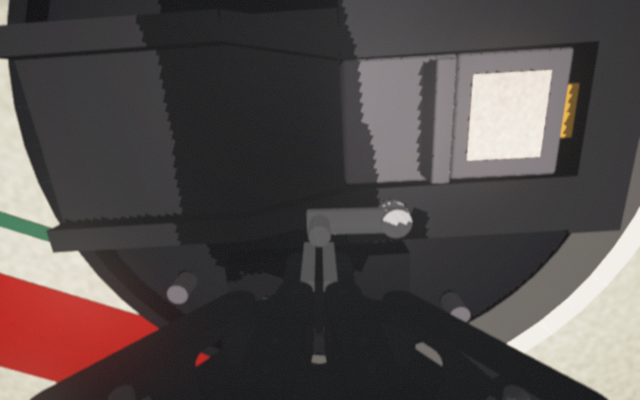

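The fingers at (318,262) are squarely behind the knob at (318,232), and the arm now lies along chassis -x. I continue along the arc.

```bash

python3 -m jog '[{"fingers":0,"x":0.0065,"y":-0.0022,"z":0.001,"rx":0,"ry":0,"rz":10},{"fingers":0,"x":0.0065,"y":-0.0022,"z":0,"rx":0,"ry":0,"rz":10},{"fingers":0,"x":0.0065,"y":-0.0022,"z":0,"rx":0,"ry":0,"rz":10},{"fingers":0,"x":0.0065,"y":-0.0022,"z":0,"rx":0,"ry":0,"rz":10},{"fingers":0,"x":0,"y":0,"z":0,"rx":0,"ry":0,"rz":0}]'|tail -3;python3 st.py
python3 -m jog '[{"fingers":0,"x":0.0065,"y":-0.0022,"z":0,"rx":0,"ry":0,"rz":10},{"fingers":0,"x":0.0065,"y":-0.0022,"z":0,"rx":0,"ry":0,"rz":10},{"fingers":0,"x":0.0065,"y":-0.0022,"z":0,"rx":0,"ry":0,"rz":10},{"fingers":0,"x":0,"y":0,"z":0,"rx":0,"ry":0,"rz":0}]'|tail -3;python3 st.py w7.png
```

```text
contact_force: [-0.4, -0.8, 0.5]
grip_width: -0.0002
gripper_force: 0.0
20.2 tcp(ch,mm) [-15.4 -30.5  81.8] F(ch) [-0.6  0.7  0.5] yaw 160.5 q [ 0.46  0.59 -0.58  1.85  0.42  0.83  0.9 ]
contact_force: [0.1, -0.2, -0.3]
grip_width: -0.0001
gripper_force: 0.0
20.7 tcp(ch,mm) [ -3.4 -14.1  81.7] F(ch) [-0.2 -0.1 -0.3] yaw 130.7 q [ 0.38  0.53 -0.46  1.91  0.33  0.78  0.44]
rib [37.8  2.2 70.5] 0.77
pack [50.9 -3.8 43.4] 0.86
tongue [-11.8   2.6  50.2] 0.94
deck_edge [-0.6  3.1 63.7] 0.74
catch_knob [14.9 -7.1 86.6] 0.81
```

```bash

python3 -m jog '[{"fingers":0,"x":0.0054,"y":-0.002,"z":0,"rx":0,"ry":0,"rz":8.3},{"fingers":0,"x":0.0054,"y":-0.002,"z":0,"rx":0,"ry":0,"rz":8.3},{"fingers":0,"x":0,"y":0,"z":0,"rx":0,"ry":0,"rz":0}]'|tail -3;python3 st.py
python3 -m jog '[{"fingers":0,"x":0.002,"y":0,"z":0,"rx":0,"ry":0,"rz":0},{"fingers":0,"x":0,"y":0,"z":0,"rx":0,"ry":0,"rz":0}]'|tail -3;python3 st.py
python3 -m jog '[{"fingers":0,"x":0.002,"y":0,"z":0,"rx":0,"ry":0,"rz":0},{"fingers":0,"x":0,"y":0,"z":0,"rx":0,"ry":0,"rz":0}]'|tail -3;python3 st.py w8.png
```

```text
contact_force: [0.5, -1.1, -0.8]
grip_width: -0.0001
gripper_force: 0.9
21.375 tcp(ch,mm) [ 5.4 -8.1 81.9] F(ch) [-1.2  0.  -0.8] yaw 113.9 q [ 0.32  0.51 -0.39  1.93  0.28  0.75  0.18]
contact_force: [2.7, -6.0, -0.7]
grip_width: -0.0002
gripper_force: 3.1
21.625 tcp(ch,mm) [ 5.7 -8.1 82. ] F(ch) [-6.6 -0.  -0.7] yaw 113.9 q [ 0.32  0.51 -0.39  1.94  0.28  0.75  0.18]
contact_force: [4.8, -9.0, -2.1]
grip_width: -0.0001
gripper_force: 5.1
21.875 tcp(ch,mm) [ 5.9 -8.1 82.1] F(ch) [-10.2  -0.7  -2.1] yaw 113.8 q [ 0.32  0.51 -0.39  1.94  0.28  0.75  0.17]
pack [49.7  0.9 40.4] 0.82
tongue [-10.7   1.7  48.3] 0.89
deck_edge [2.2 3.4 2.3] 0.5
catch_knob [22.6 -7.7 87.3] 0.72
```

The end stop is reached: force rises to 10 N with no motion. I back off, lift and check.

```bash

python3 -m jog '[{"fingers":0,"x":-0.006,"y":0,"z":0,"rx":0,"ry":0,"rz":0},{"fingers":0,"x":-0.01,"y":0,"z":0,"rx":0,"ry":0,"rz":0},{"fingers":0,"x":0,"y":0,"z":-0.05,"rx":0,"ry":0,"rz":0},{"fingers":0,"x":-0.03,"y":0,"z":-0.06,"rx":0,"ry":0,"rz":0},{"fingers":0,"x":-0.03,"y":0,"z":-0.03,"rx":0,"ry":0,"rz":0},{"fingers":0,"x":0,"y":0,"z":0,"rx":0,"ry":0,"rz":0}]'|tail -3;python3 st.py w9.png
python3 - <<'E'
from st import *
p,P,K,T=snap('wrist');X=P.reshape(-1,3);c=(X[:,:2]-O)@R*1e3;z=X[:,2]*1e3
q=(abs(z-93)<2.5)&(c[:,1]<15)&(c[:,1]>-65)&(abs(c[:,0]-20)<20)
print('knob',np.median(c[q],0),q.sum(),np.ptp(c[q],axis=0))
q=(abs(z-69.5)<2)&(abs(c[:,1])<29)&(c[:,0]>-10)&(c[:,0]<108)
rr=cv2.minAreaRect(c[q].astype(np.float32));print('pack top',rr)
for cam in('top','scene'):
    snap(cam)
    for n in ('screwdriver','wheel','dustbin'): print(cam,n,[np.round(e['xyz'],3) for e in r.landmark_of(n,cam)[:1]])
E
```

```text
contact_force: [-0.3, 0.1, 0.2]
grip_width: -0.0
gripper_force: 0.0
22.925 tcp(ch,mm) [-67.6  -8.2 220.4] F(ch) [0.2 0.3 0.2] yaw 113.6 q [ 0.45  0.4  -0.42  1.73  0.18  1.05  0.37]
rib [40.5  2.5 71.9] 0.68
pack [48.6 -0.7 41.3] 0.71
tongue [-11.4   1.4  49.5] 0.89
deck_edge [-0.   4.1 61.5] 0.6
catch_knob [22.9 -8.5 88. ] 0.82
knob [21.5351 -8.3039] 142 [9.2743 9.0401]
pack top ((41.342098236083984, 0.7688407897949219), (56.0274543762207, 82.944580078125), 89.58499145507812)
top screwdriver [array([ 0.445, -0.33 ,  0.   ])]
top wheel [array([ 0.67 , -0.375, -0.002])]
top dustbin [array([0.613, 0.395, 0.   ])]
scene screwdriver [array([ 0.44 , -0.332, -0.001])]
scene wheel [array([ 0.666, -0.378,  0.   ])]
scene dustbin [array([0.613, 0.392, 0.001])]
```

View pics/w9.png

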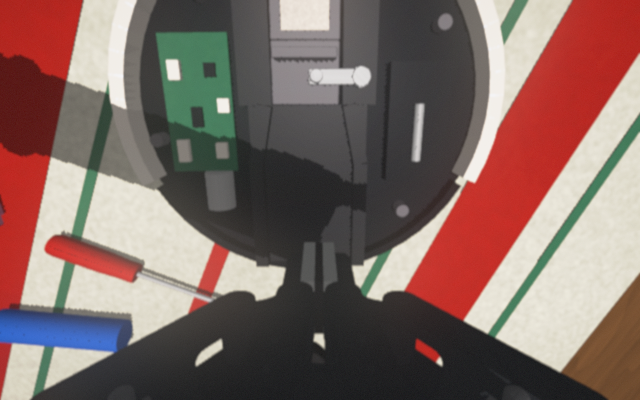

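The catch lies straight across the pack behind the rib, with its pivot at (362,76) and knob at (316,76). The pack is flat in the bay, the bystanders have not moved, and the robot is clear.

```bash
python3 -c "
from bench import r
print(r.hand_in())"
```

```text
the job is handed in; nothing more can be done
None
```

The battery pack is seated flat in the bay with its tail at the deck edge, where the tongue belongs under the lip. The steel catch is swung to its end stop over the pack, the screwdriver, wheel and dust bin have not moved, and the job was handed in at about 23 s.

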